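# Fit the locating fork that matches the bottle at the filling stand

## Robot

A 7-joint arm with a two-finger parallel gripper is mounted at the origin on the work surface. World frame = base frame: x ahead of the robot, y to its left, z up, the work surface at z = 0. Lengths are in m, angles in rad, forces in N, time in s.
With the tool pointing down it reaches from about 0.425 to 0.925 m from the base axis. Payload 6.8 kg.
Tool frame: the origin (TCP) lies at the very end of the fingers, on their centre line; the grasp point (between the pads) lies 19 mm behind it; z points along the fingers, y is the line along which they close (so a half turn about z gives the same grasp; the last joint's range is limited). The gripper opens to 88 mm and grips with 3 to 60 N. Pads are 20 mm wide; open, the fingers measure 115 mm over their backs; the gripper's body (75 mm by 178 mm) begins 61 mm behind the grasp point.
Start: joints at [1.128, 0.477, 0.022, 1.555, -0.011, 1.109, -0.083], TCP at [0.222, -0.638, 0.198] pointing down, gripper open.
Joint ranges: [-2.96, 2.96], [-0.34, 2.1], [-1.41, 1.46], [0.24, 2.44], [-1.37, 4.51], [0.17, 1.92], [-2.96, 2.96]. Speed limits (rad/s): [2.39, 2.39, 3.14, 3.14, 3.14, 3.14, 3.14].

## Interface

Orientations are given as a 3x3 rotation matrix whose columns are the frame's x, y, z axes.
In Python, from station import sense, read_camera, manip gives the robot as it stands. The module is installed in compiled form; this text tells all that it offers.
- The arm moves only by the tool jog_arm, never from a script. Its argument "commands" is a list of rows, each an object of numbers: "fingers": the opening, from -1 (shut) to 1 (fully open); "dx", "dy", "dz": the shift along the tool's x, y, z in cm; "yaw": the turn about the tool's z in degrees. A call has 1 to 20 rows; each row shifts and turns the commanded pose from where the row before left it, along the tool's axes as they then stand; what a row does not reach is not made up. A row lasts 1/12 s, in which the tool goes at most 41.7 mm and 7.16 degrees, less where a joint would pass 70% of its speed; a pose out of reach is approached as far as the arm can. A call is refused whole if a number of a shift passes 4.17 or a number of a turn 7.16, either way. A call with a gripper value outside its range is refused whole. The fingers move at their own pace and stop on an object; "force" is the grip in N (left out, the last holds). Time passes only in rows, so rows that do not move let the fingers close. It gives the time, the measured TCP pose, the force and the opening at its end, in the units of the state.
- sense(): the state, without advancing time (a new reading comes with each control period).
- read_camera(name): name is "scene" or "top" or "wrist"; returns a dict with "img" (384x512x3 uint8, red, green, blue), "fx", "fy", "cx", "cy" (pixels), "dist_coeffs" ([k1, k2, p1, p2, k3] as OpenCV has them; the pictures are not rectified), "rvec" (rotation vector, rad) and "tvec" (3), from world to camera coordinates, as OpenCV has them. Camera axes: x right, y down, z forward; pixel columns grow to the right and rows downward; lengths in m; the calibration is good to about 2 mm. A picture is of the moment at which its call begins. There is no depth.
- manip.finish_job(): hands the job in, once; it reports no verdict.
The state is a dict: "clock": time; "joints": joint angles; "joint_vel": joint speeds; "effort": joint torques, N m; "tcp_pos": TCP position; "tool_rot": TCP orientation; "contact_force": force on the tool from outside, world axes, zero at the start; "wrist_torque": the same for the moment, N m; "width": opening from 0.0 (shut) to 1.0 (fully open).
Only numpy, scipy, OpenCV 4.12 (cv2) and the standard library are available. Lean on these libraries where they do the work, as an engineer would, in place of code of your own. Each camera call takes 0.05 s, during which the arm holds its last target. There are 200 camera calls.

## Task

A bottle stands under the filling nozzle; which of the two sizes it is changes from run to run. Pull the drawer open, take out the locating fork that matches that bottle (long wide fork for the large bottle, short narrow one for the small), lay it flat on the bench and slide it all the way in around the foot of the bottle, so that the bottle sits at the bottom of the notch. The bottle must stay standing where it is under the nozzle; leave the other fork in the drawer and the other bottle, the tray of caps and the beaker in their places.

Things in the scene. Friction and masses are not known exactly. Their poses are not given: they have to be found in the camera images.
- unit_drawer0 (a joint): drawer of the low metal drawer unit (252 deep x 220 wide x 102 mm high, standing on the bench, front towards the robot). 0 = closed, grows in m as it is pulled out, stop at 0.175. Pulled out 0.165 or more, the whole of either fork is clear of the unit's top board
- unit_drawer0_handle (a point): middle of the drawer's bar handle: horizontal steel bar 11 mm thick, 110 mm long, 35 mm off the drawer front (29 mm free behind it), about 30 mm below the top of the unit. Moves with the drawer; its x axis points into the unit, so the drawer pulls out along its -x
- rack_mid (a point): point on the drawer's floor midway between the two fork slots; moves with the drawer. Axes as the handle's: the slots lie 40 mm to +y and 40 mm to -y of it, running along x. Drawer walls rise 58 mm above this floor, the front 65 mm; the drawer is 178 mm wide inside
- fork_large: large fork, fits the large bottle: black plastic plate 132 x 62 x 18 mm, solid for 84 mm, then a straight notch 50 wide, 48 deep in its +x end (arms 6 wide). Origin: centre of the solid part (tail 42 mm to -x; fitted bottle's axis 67 to +x). x along it to the notch, y through its thickness, z across its width. Starts on its long edge in a drawer slot, z up, x to the back, between rails 22 high.
- fork_small: small fork, fits the small bottle: black plastic plate 106 x 52 x 18 mm, solid for 70 mm, then a straight notch 38 wide, 36 deep in its +x end (arms 7 wide). Origin: centre of the solid part (tail 35 mm to -x; fitted bottle's axis 54 to +x). x along it to the notch, y through its thickness, z across its width. Starts on its long edge in a drawer slot, z up, x to the back, between rails 22 high.
- bottle_large: large amber glass bottle, 112 mm high, 44 mm across, empty (about 0.13 kg). Origin: centre of its foot, z up. Stands either under the nozzle or off to the left
- bottle_small: small amber glass bottle, 80 mm high, 32 mm across, empty (about 0.07 kg). Origin: centre of its foot, z up. Stands wherever the other bottle does not
- under_nozzle (a point): point on the bench right under the nozzle of the fixed filling stand, z up, x pointing from here to the stand's post. Nozzle tip 140 mm above the bench, boom at 200; the stand's black foot (18 high, 110 wide) begins 60 mm to +x, its post is 110 mm to +x, 218 high. The -x side is open
- cap_tray: bystander: white open tray of black caps, 130 x 100 x 45 mm, on the right of the bench; origin under its centre
- beaker: bystander: clear glass beaker, 72 mm across, 90 mm high, left of the stand; origin under its centre

How it is judged:
By the outcome, as a careful person would: the job done as asked, in the order asked, and still so for the second after the job is handed in, with the robot touching nothing.
It also fails if it takes over 72 s, if anything falls off the work surface, if the arm or the gripper's body presses on something with over 40 N, if the wrist force passes 120 N, or if a joint passes its speed limit or range.

## Working session

There is one attempt and no reset: what is moved stays moved. The work goes in short steps, Python scripts to look and compute and a tool call to move; the robot and the scene stay as the last step left them, time stands still between calls to the robot, and variables do not carry over. Pictures are saved under pics/ and viewed, on a budget of 10 in all, crops included, one or two more only if the job needs it, and the job is handed in when it is done.

Besides the shell and the picture viewer there is one more tool, called after "Emit:" in YAML: its name, and indented under it one key for each argument. jog_arm: Moves the arm, as the interface text tells. Its arguments: {"type":"object","properties":{"commands":{"type":"array"},"force":{"type":"number"}},"required":["commands"]}

```bash
mkdir -p pics; cat > h.py <<'E'
import numpy as np, cv2
from station import sense, read_camera, manip
def grab(n,f):
    c=read_camera(n); cv2.imwrite('pics/'+f+'.png',c['img'][:,:,::-1]); np.save('pics/'+f+'.npy',c,allow_pickle=True); return c
def load(f): return np.load('pics/'+f+'.npy',allow_pickle=True).item()
def K(c): return np.array([[c['fx'],0,c['cx']],[0,c['fy'],c['cy']],[0,0,1.]])
def ray(c,uv):
    p=cv2.undistortPoints(np.array([[uv]],float),K(c),np.array(c['dist_coeffs']))[0,0]
    R=cv2.Rodrigues(np.array(c['rvec'],float))[0]; t=np.array(c['tvec'],float).ravel()
    return -R.T@t, R.T@np.array([p[0],p[1],1.])
def at(c,uv,z):
    o,d=ray(c,uv); return o+d*(z-o[2])/d[2]
def proj(c,P): return cv2.projectPoints(np.array(P,float).reshape(-1,1,3),np.array(c['rvec'],float),np.array(c['tvec'],float),K(c),np.array(c['dist_coeffs']))[0][:,0]
E
python3 - <<'E'
from h import *
a=grab('scene','s0'); b=grab('top','t0')
s=sense(); print(s)
for c in(a,b): print(ray(c,(256,192)))
E
```

```text
{'clock': 0.1, 'joints': array([ 1.12789964,  0.47772174,  0.02236979,  1.55631542, -0.01148745,
        1.10933097, -0.08310304]), 'joint_vel': array([-0.00041583, -0.00159366,  0.00123791, -0.00167855, -0.00094879,
        0.00014532,  0.00033552]), 'effort': array([ 3.98200777e-03, -5.84089959e+01,  1.54021326e+00, -2.73314130e+01,
       -5.41899505e-02,  1.31193793e-02,  6.34240087e-05]), 'tcp_pos': array([ 0.22156595, -0.63698708,  0.19739234]), 'tool_rot': array([[ 9.44477458e-01,  3.28575527e-01, -6.74419446e-04],
       [ 3.28576188e-01, -9.44476273e-01,  1.50250093e-03],
       [-1.43288129e-04, -1.64067643e-03, -9.99998644e-01]]), 'contact_force': array([ 0.47396105, -0.06411837,  0.51318025]), 'wrist_torque': array([-0.05580202,  0.01989833,  0.04723987]), 'width': 0.999252363417951}
(array([ 1.53702938, -0.3743569 ,  0.83315706]), array([-0.72947415,  0.27588616, -0.62593428]))
(array([ 0.45132698, -0.0124677 ,  1.28934424]), array([ 0.12111174, -0.01800506, -0.99254164]))
```

View pics/s0.png

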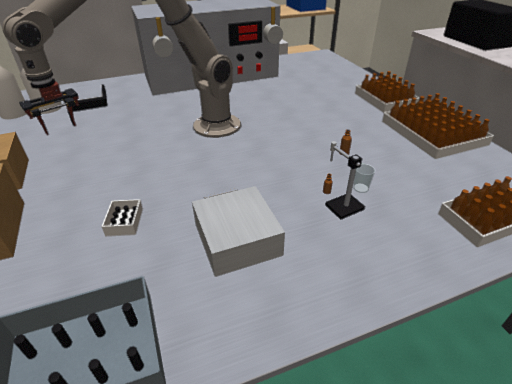

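View pics/t0.png

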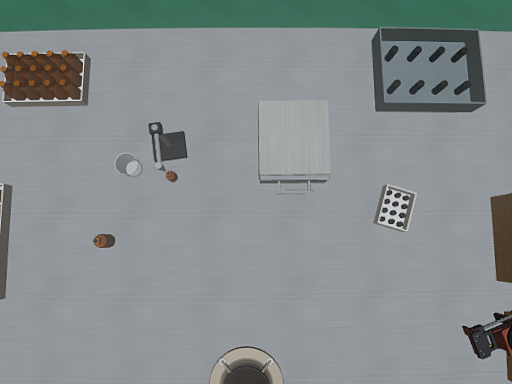

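The bottle near the nozzle (scene 327,184; top 172,176) looks like the small one, and the larger stands to the left (top 104,240). The drawer unit is at top 295,140 with its handle at 295,188. The tray is at 396,208.

```bash
python3 - <<'E'
from h import *
a=load('s0'); b=load('t0')
def crop(c,x,y,w,h,k): return cv2.resize(c['img'][y:y+h,x:x+w,::-1],None,fx=k,fy=k,interpolation=cv2.INTER_CUBIC)
p=crop(b,245,90,100,110,4); q=crop(b,80,110,115,150,3); r=crop(a,310,120,75,100,4)
out=np.zeros((460,1060,3),np.uint8)
x=0
for i in(p,q,r): out[:i.shape[0],x:x+i.shape[1]]=i; x+=i.shape[1]
out=out[:, :x]; out=cv2.resize(out,(800,int(460*800/x))); print(x)
cv2.imwrite('pics/c0.png',out)
# bottle pixels
for n,c in(('s',a),('t',b)):
    hsv=cv2.cvtColor(c['img'],cv2.COLOR_RGB2HSV); m=cv2.inRange(hsv,(3,120,40),(20,255,255))
    k,_,st,ce=cv2.connectedComponentsWithStats(m)
    for i in range(1,k):
        if 20<st[i,4]<600: print(n,st[i],ce[i].round(1),at(c,ce[i],.04).round(3))
# unit top, handle
for uv in((259,100),(328,100),(329,175),(259,175)): print('top',at(b,uv,.102).round(3))
for uv in((278,192),(313,191),(295,191)): print('handle',at(b,uv,.072).round(3))
E
```

```text
1045
s [271   7   4  17  66] [272.5  15.1] [-1.938  1.131  0.04 ]
s [156  18   7  18  73] [158.9  26.3] [-1.933  0.017  0.04 ]
s [ 40  82  22  18 168] [50.5 91.4] [-0.686 -0.794  0.04 ]
s [ 30 102  24   8  40] [ 40.9 105.5] [-0.497 -0.828  0.04 ]
s [341 130  10  24 149] [345.8 142. ] [0.43  0.468 0.04 ]
s [324 174   8  19 108] [327.5 184.2] [0.667 0.238 0.04 ]
t [  1  67  32  33 239] [15.1 82. ] [0.984 0.783 0.04 ]
t [ 0 81 14 17 79] [ 5.8 88.5] [0.962 0.814 0.04 ]
t [166 171   8   9  39] [170.2 175.3] [0.659 0.242 0.04 ]
t [ 93 235  13  12  81] [ 99.7 240.7] [0.45  0.463 0.04 ]
t [495 251   3  21  23] [495.6 261.8] [ 0.373 -0.809  0.04 ]
t [509 262   3  13  22] [510.  269.1] [ 0.349 -0.857  0.04 ]
t [497 273  15   9  46] [504.1 278.5] [ 0.319 -0.834  0.04 ]
t [504 312   8   3  21] [507.1 313. ] [ 0.21  -0.838  0.04 ]
t [493 324  19  57 345] [505.1 347.8] [ 0.102 -0.824  0.04 ]
top [ 0.889 -0.045  0.102]
top [ 0.889 -0.264  0.102]
top [ 0.648 -0.259  0.102]
top [ 0.649 -0.044  0.102]
handle [ 0.6   -0.103  0.072]
handle [ 0.602 -0.213  0.072]
handle [ 0.603 -0.157  0.072]
```

View pics/c0.png

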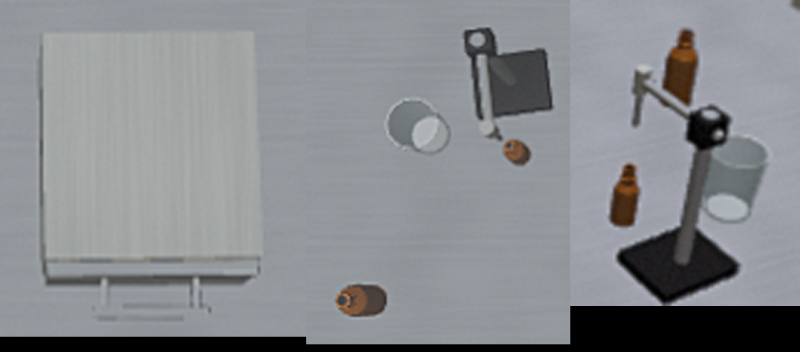

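The picture confirms the small bottle under the nozzle and the large one to the left. So I need fork_small. Next I move to above the handle, with the tool's y axis along the unit's x.

Emit:
jog_arm:
  commands:
    - {"yaw": -7.08,"fingers": -0.35}
    - {"yaw": -7.08}
    - {"yaw": -7.08}
    - {"yaw": -7.08}
    - {"yaw": -7.08}
    - {"yaw": -7.08}
    - {"yaw": -7.08}
    - {"yaw": -7.08}
    - {"yaw": -7.08}
    - {"yaw": -7.08}
    - {"dx": 2.5,"dy": 2.0}
    - {"dx": 3.2,"dy": 2.5}
    - {"dx": 3.2,"dy": 2.5}
    - {"dx": 3.2,"dy": 2.5}
    - {"dx": 3.2,"dy": 2.5}
    - {"dx": 3.2,"dy": 2.5}
    - {"dx": 3.2,"dy": 2.5}
    - {"dx": 3.2,"dy": 2.5}
    - {"dx": 3.2,"dy": 2.5}
    - {"dx": 3.2,"dy": 2.5}
  force: 40

```text
validation failed for argument at $.co...
```

Emit:
jog_arm:
  commands:
    - {"dx": 3.2,"dy": 2.5}
    - {"dx": 3.2,"dy": 2.5}
    - {"dx": 3.2,"dy": 2.5}
    - {"dx": 3.2,"dy": 2.5}
    - {"dx": 3.0,"dy": 2.5}
    - {}

```text
validation failed for argument at $.co...
```

```bash
python3 - <<'E'
from h import *
c=grab('wrist','w0'); s=sense(); print(s['clock'],s['tcp_pos'],s['tool_rot'].round(4),s['width'],s['joints'].round(2))
print(ray(c,(256,192)))
E
```

```text
0.15 [ 0.22165935 -0.63708411  0.19752927] [[ 9.445e-01  3.286e-01 -5.000e-04]
 [ 3.286e-01 -9.445e-01  1.200e-03]
 [-1.000e-04 -1.300e-03 -1.000e+00]] 1.0006918457957097 [ 1.13  0.48  0.02  1.56 -0.01  1.11 -0.08]
(array([ 0.29149757, -0.61240289,  0.38428063]), array([-0.25859202, -0.08071804, -0.96263238]))
```

View pics/w0.png

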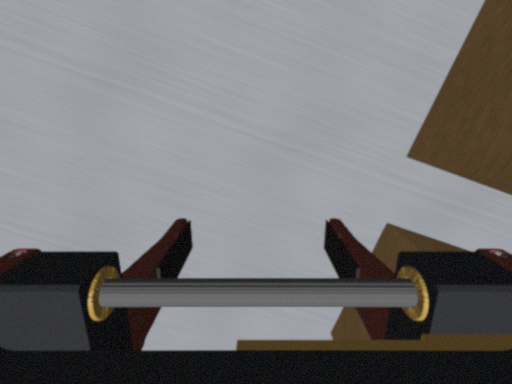

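The moves were refused, so the arm is still at the start. The wrist picture shows only the start area: open fingers at (170,270) and (345,270), with brown boxes at right. I'll try rows with every key filled in.

Emit:
jog_arm:
  commands:
    - {"fingers": -0.35,"dx": 0,"dy": 0,"dz": 0,"yaw": -7}
  force: 40

```text
clock: 0.23
tcp_pos: [0.2218, -0.6372, 0.1977]
tool_rot: [[0.898, 0.441, -0.001], [0.441, -0.898, 0.001], [-0.0, -0.001, -1.0]]
contact_force: [0.8, -0.0, 0.1]
width: 0.964
```

Emit:
jog_arm:
  commands:
    - {"fingers": -0.35,"dx": 0,"dy": 0,"dz": 0,"yaw": -7.1}
    - {"fingers": -0.35,"dx": 0,"dy": 0,"dz": 0,"yaw": -7.1}
    - {"fingers": -0.35,"dx": 0,"dy": 0,"dz": 0,"yaw": -7.1}
    - {"fingers": -0.35,"dx": 0,"dy": 0,"dz": 0,"yaw": -7.1}
    - {"fingers": -0.35,"dx": 0,"dy": 0,"dz": 0,"yaw": -7.1}
    - {"fingers": -0.35,"dx": 0,"dy": 0,"dz": 0,"yaw": -7.1}
    - {"fingers": -0.35,"dx": 0,"dy": 0,"dz": 0,"yaw": -7.1}
    - {"fingers": -0.35,"dx": 0,"dy": 0,"dz": 0,"yaw": -7.1}
    - {"fingers": -0.35,"dx": 0,"dy": 0,"dz": 0,"yaw": -7.0}
    - {"fingers": -0.35,"dx": 2.5,"dy": 2.0,"dz": 0,"yaw": 0}
    - {"fingers": -0.35,"dx": 3.2,"dy": 2.5,"dz": 0,"yaw": 0}
    - {"fingers": -0.35,"dx": 3.2,"dy": 2.5,"dz": 0,"yaw": 0}
    - {"fingers": -0.35,"dx": 3.2,"dy": 2.5,"dz": 0,"yaw": 0}
    - {"fingers": -0.35,"dx": 3.2,"dy": 2.5,"dz": 0,"yaw": 0}
    - {"fingers": -0.35,"dx": 3.2,"dy": 2.5,"dz": 0,"yaw": 0}
    - {"fingers": -0.35,"dx": 3.2,"dy": 2.5,"dz": 0,"yaw": 0}
    - {"fingers": -0.35,"dx": 3.2,"dy": 2.5,"dz": 0,"yaw": 0}
    - {"fingers": -0.35,"dx": 3.2,"dy": 2.5,"dz": 0,"yaw": 0}
    - {"fingers": -0.35,"dx": 3.2,"dy": 2.5,"dz": 0,"yaw": 0}
    - {"fingers": -0.35,"dx": 3.2,"dy": 2.5,"dz": 0,"yaw": 0}
  force: 40

```text
clock: 1.9
tcp_pos: [0.4926, -0.2909, 0.1982]
tool_rot: [[0.001, 1.0, -0.0], [1.0, -0.001, -0.0], [-0.0, -0.0, -1.0]]
contact_force: [0.3, -0.6, 0.0]
width: 0.328
```

Emit:
jog_arm:
  commands:
    - {"fingers": -0.35,"dx": 3.2,"dy": 2.5,"dz": 0,"yaw": 0}
    - {"fingers": -0.35,"dx": 3.2,"dy": 2.5,"dz": 0,"yaw": 0}
    - {"fingers": -0.35,"dx": 3.2,"dy": 2.5,"dz": 0,"yaw": 0}
    - {"fingers": -0.35,"dx": 2.0,"dy": 2.0,"dz": 0,"yaw": 0}
    - {"fingers": -0.35,"dx": 0,"dy": 0,"dz": 0,"yaw": 0}

```text
clock: 2.32
tcp_pos: [0.5908, -0.1689, 0.1983]
tool_rot: [[-0.009, 1.0, 0.002], [1.0, 0.009, 0.004], [0.004, 0.003, -1.0]]
contact_force: [-0.5, 0.1, 0.6]
width: 0.326
```

```bash
python3 - <<'E'
from h import *
c=grab('wrist','w1'); s=sense(); print(s['clock'],s['tcp_pos'],s['tool_rot'].round(4),s['width'],s['joints'].round(2))
E
```

```text
2.3667 [ 0.58872819 -0.17252656  0.19797882] [[-6.0e-03  1.0e+00  5.0e-04]
 [ 1.0e+00  6.0e-03  1.9e-03]
 [ 1.9e-03  5.0e-04 -1.0e+00]] 0.32830668605876384 [ 0.53  0.41 -0.45  1.68  0.2   1.09  0.02]
```

View pics/w1.png

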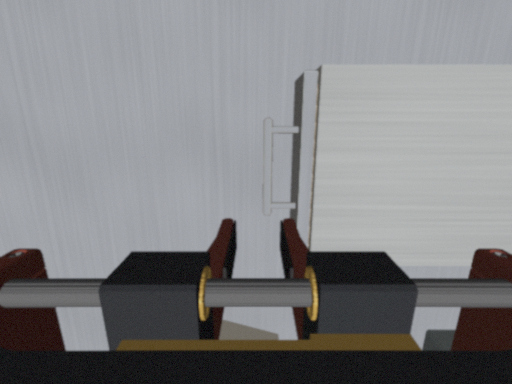

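The wrist view shows the bar handle at column 268, rows 118 to 215, and the unit's front edge near column 315. I'll measure the handle from it.

```bash
python3 - <<'E'
from h import *
c=load('w1')
for uv in((268,118),(268,214),(268,167)): print(at(c,uv,.072).round(4))
for uv in((319,68),(312,225)): print('edge',at(c,uv,.102).round(4))
E
```

```text
[ 0.6015 -0.0944  0.072 ]
[ 0.6036 -0.21    0.072 ]
[ 0.6025 -0.1506  0.072 ]
edge [ 0.6493 -0.0471  0.102 ]
edge [ 0.6528 -0.212   0.102 ]
```

Emit:
jog_arm:
  commands:
    - {"fingers": -0.35,"dx": 1.8,"dy": 1.4,"dz": 0,"yaw": 0}
    - {"fingers": -0.35,"dx": 0,"dy": 0,"dz": 2.5,"yaw": 0}
    - {"fingers": -0.35,"dx": 0,"dy": 0,"dz": 3,"yaw": 0}
    - {"fingers": -0.35,"dx": 0,"dy": 0,"dz": 3,"yaw": 0}
    - {"fingers": -0.35,"dx": 0,"dy": 0,"dz": 2,"yaw": 0}
    - {"fingers": -0.35,"dx": 0,"dy": 0,"dz": 2,"yaw": 0}
    - {"fingers": -0.35,"dx": 0,"dy": 0,"dz": 2,"yaw": 0}
    - {"fingers": -0.35,"dx": 0,"dy": 0,"dz": 0,"yaw": 0}

```text
clock: 3.03
tcp_pos: [0.5969, -0.1602, 0.0491]
tool_rot: [[0.002, 1.0, -0.008], [1.0, -0.002, 0.0], [0.0, -0.008, -1.0]]
contact_force: [-0.7, -0.4, -0.3]
width: 0.326
```

Emit:
jog_arm:
  commands:
    - {"fingers": -1,"dx": 0,"dy": 0,"dz": 0,"yaw": 0}
    - {"fingers": -1,"dx": 0,"dy": 0,"dz": 0,"yaw": 0}
    - {"fingers": -1,"dx": 0,"dy": 0,"dz": 0,"yaw": 0}
    - {"fingers": -1,"dx": 0,"dy": 0,"dz": 0,"yaw": 0}
  force: 40

```text
clock: 3.37
tcp_pos: [0.6018, -0.1591, 0.0548]
tool_rot: [[0.001, 1.0, 0.002], [1.0, -0.001, -0.001], [-0.001, 0.002, -1.0]]
contact_force: [0.7, -0.5, -0.6]
width: 0.056
```

```bash
python3 - <<'E'
from h import *
c=grab('wrist','w2'); s=sense(); print(s['clock'],s['tcp_pos'],s['width'],s['contact_force'])
for n in('scene',): grab(n,'s2')
E
```

```text
3.4167 [ 0.60174714 -0.15898279  0.05458592] 0.022119017818948834 [-0.21933     0.10817126  0.00789958]
```

View pics/w2.png

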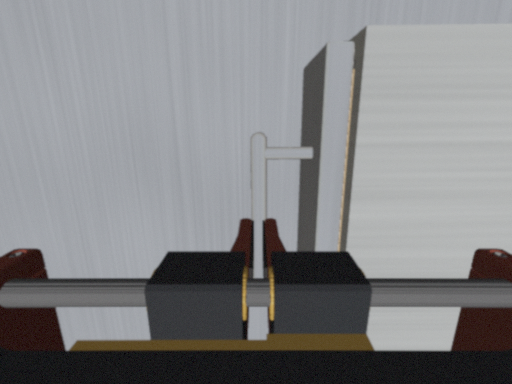

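The bar (column 258) sits between the fingertips at 245 and 270, but the width reading is low. I'll let it settle, then test with a small pull.

Emit:
jog_arm:
  commands:
    - {"fingers": -1,"dx": 0,"dy": 0,"dz": 0,"yaw": 0}
    - {"fingers": -1,"dx": 0,"dy": -0.3,"dz": 0,"yaw": 0}
    - {"fingers": -1,"dx": 0,"dy": -0.7,"dz": 0,"yaw": 0}
    - {"fingers": -1,"dx": 0,"dy": -1,"dz": 0,"yaw": 0}
    - {"fingers": -1,"dx": 0,"dy": -1,"dz": 0,"yaw": 0}

```text
clock: 3.88
tcp_pos: [0.5697, -0.1586, 0.0531]
tool_rot: [[0.0, 1.0, -0.001], [1.0, -0.0, 0.0], [0.0, -0.001, -1.0]]
contact_force: [0.2, 0.4, 0.4]
width: 0.007
```

```bash
python3 - <<'E'
from h import *
c=grab('wrist','w3'); t=grab('top','t3'); s=sense(); print(s['clock'],s['tcp_pos'],s['width'],s['contact_force'])
p=cv2.resize(t['img'][140:210,240:350,::-1],None,fx=4,fy=4)
q=cv2.resize(c['img'][:,:,::-1],None,fx=.72,fy=.72)
o=np.zeros((280,810,3),np.uint8); o[:,:440]=p; o[:276,440:440+368]=q[:276,:368]; cv2.imwrite('pics/c3.png',o[:,:800])
E
```

```text
3.9833 [ 0.56832186 -0.15904107  0.05300249] 0.0035607607722064985 [-0.30171673 -1.03065281  0.52135259]
```

View pics/c3.png

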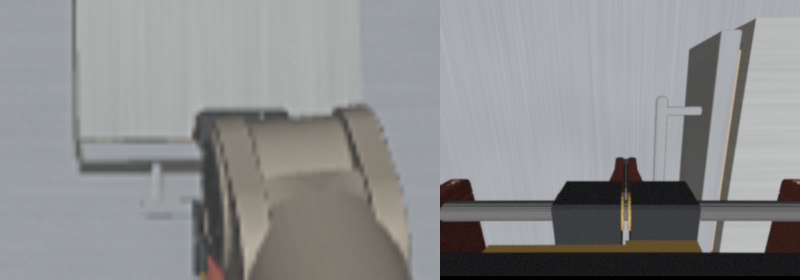

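The fingers are shut and the handle hasn't moved, so the bar isn't at the height I assumed. I'll triangulate it from the three wrist views.

```bash
python3 - <<'E'
from h import *
def tri(obs):
    A=np.zeros((3,3));b=np.zeros(3)
    for f,uv in obs:
        o,d=ray(load(f),uv); d/=np.linalg.norm(d); M=np.eye(3)-np.outer(d,d); A+=M;b+=M@o
    X=np.linalg.solve(A,b); 
    for f,uv in obs: print(f,proj(load(f),X)[0].round(1),uv)
    return X.round(4)
print('bar end',tri([('w1',(268,118)),('w2',(258,133)),('w3',(307,135))]))
print('post/bar',tri([('w1',(268,129)),('w2',(258,152)),('w3',(307,153))]))
print('unit corner',tri([('w1',(319,67)),('w2',(368,30)),]))
c=load('w2')
for z in(.05,.06,.072,.08): print(z,[at(c,uv,z).round(4)[:2] for uv in((258,133),(258,152))])
for f in('w1','w2','w3'):
    c=load(f);print(f,ray(c,(256,192)))
E
```

```text
w1 [267.8 118.2] (268, 118)
w2 [258.2 133.4] (258, 133)
w3 [307.3 134.2] (307, 135)
bar end [ 0.6017 -0.0947  0.0613]
w1 [267.8 128.9] (268, 129)
w2 [258.4 152.1] (258, 152)
w3 [307.  153.1] (307, 153)
post/bar [ 0.6018 -0.1068  0.0629]
w1 [319.3  67.6] (319, 67)
w2 [367.3  28.5] (368, 30)
unit corner [ 0.6462 -0.0496  0.1184]
0.05 [array([ 0.6016, -0.0951]), array([ 0.6016, -0.1084])]
0.06 [array([ 0.6016, -0.0945]), array([ 0.6015, -0.1071])]
0.072 [array([ 0.6015, -0.0938]), array([ 0.6015, -0.1056])]
0.08 [array([ 0.6015, -0.0934]), array([ 0.6015, -0.1046])]
w1 (array([ 0.58924987, -0.09488986,  0.38550359]), array([-0.00253291, -0.26655277, -0.96384103]))
w2 (array([ 0.6010815 , -0.08421896,  0.24160125]), array([-0.00537053, -0.27100074, -0.96258822]))
w3 (array([ 0.5693746 , -0.08383462,  0.239988  ]), array([-0.008014  , -0.2703094 , -0.96276422]))
```

```bash
python3 - <<'E'
from h import *
s=sense(); p=s['tcp_pos']
print(s['clock'],p)
c=load('w3')
for dz in(0,.01,.019,.03): print('tip w3',dz,proj(c,p+[0,0,dz])[0].round(1))
# scene: handle & fingers
a=load('s2')
for P in([.6018,-.1587,.0546],[.602,-.095,.062],[.602,-.095,.072],[.602,-.21,.072]): print(proj(a,P)[0].round(1))
b=load('t3')
# bar in top view
o,d=ray(b,(240+170/4,140+211/4));
for z in (.04,.05,.06,.07,.08): print(z,(o+d*(z-o[2])/d[2]).round(4))
c2=cv2.resize(load('w3')['img'][90:300,180:380,::-1],None,fx=3,fy=3,interpolation=cv2.INTER_CUBIC); cv2.imwrite('pics/c4.png',c2[:600])
E
```

```text
3.9833 [ 0.56832186 -0.15904107  0.05300249]
tip w3 0 [256.8 221.1]
tip w3 0.01 [256.7 226.3]
tip w3 0.019 [256.6 231.5]
tip w3 0.03 [256.6 238.5]
[219.1 195.7]
[236.3 190. ]
[236.2 187.7]
[204.3 195.3]
0.04 [ 0.601  -0.1202  0.04  ]
0.05 [ 0.5998 -0.1194  0.05  ]
0.06 [ 0.5986 -0.1185  0.06  ]
0.07 [ 0.5974 -0.1177  0.07  ]
0.08 [ 0.5962 -0.1168  0.08  ]
```

View pics/c4.png

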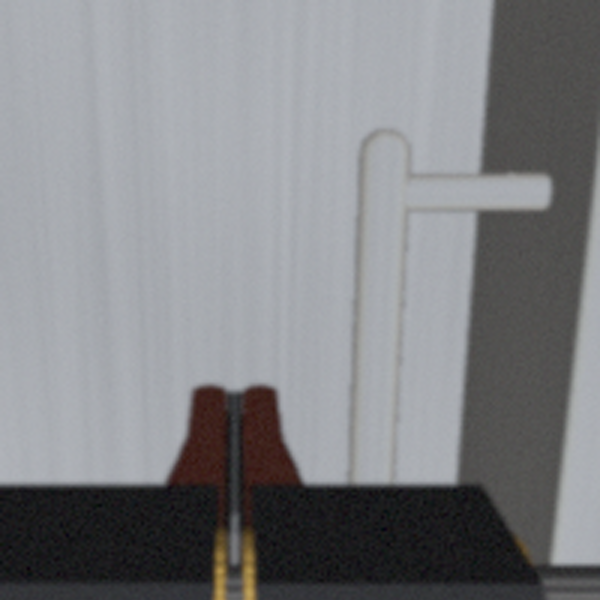

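```bash
python3 - <<'E'
from h import *
c=load('w3'); print(c['fx'],c['fy'],c['dist_coeffs'])
for z in (.03,.04,.05,.06,.072): 
  print(z, at(c,(180+358/3,190),z).round(4)-at(c,(180+408/3,190),z).round(4), at(c,(180+552/3,153),z)[0]-at(c,(180+384/3,153),z)[0])
E
```

```text
266.2566736202314 266.2566736202314 [0.00500276 0.         0.         0.         0.        ]
0.03 [-1.37e-02  1.00e-04  0.00e+00] 0.04396807177126194
0.04 [-0.013  0.     0.   ] 0.04187423439032478
0.05 [-0.0124  0.      0.    ] 0.039780397009387736
0.06 [-0.0117  0.      0.    ] 0.03768655962845069
0.072 [-0.0109  0.      0.    ] 0.03517395477132601
```

The bar's apparent width fits z of about 0.07, but the fingers passed over it without touching. I'll grip again about 2 cm lower, which works for either height.

Emit:
jog_arm:
  commands:
    - {"fingers": -1,"dx": 0,"dy": 0,"dz": -3.5,"yaw": 0}
    - {"fingers": -0.3,"dx": 0,"dy": 0,"dz": -3.5,"yaw": 0}
    - {"fingers": -0.3,"dx": 0.6,"dy": 1.7,"dz": 0,"yaw": 0}
    - {"fingers": -0.3,"dx": 0,"dy": 1.7,"dz": 0,"yaw": 0}
    - {"fingers": -0.3,"dx": 0,"dy": 0,"dz": 0,"yaw": 0}
    - {"fingers": -0.3,"dx": 0,"dy": 0,"dz": 0,"yaw": 0}
    - {"fingers": -0.3,"dx": 0,"dy": 0,"dz": 2.5,"yaw": 0}
    - {"fingers": -0.3,"dx": 0,"dy": 0,"dz": 2,"yaw": 0}
    - {"fingers": -0.3,"dx": 0,"dy": 0,"dz": 2,"yaw": 0}
    - {"fingers": -0.3,"dx": 0,"dy": 0,"dz": 1.5,"yaw": 0}
    - {"fingers": -0.3,"dx": 0,"dy": 0,"dz": 1,"yaw": 0}
    - {"fingers": -0.3,"dx": 0,"dy": 0,"dz": 0,"yaw": 0}

```text
clock: 4.98
tcp_pos: [0.6022, -0.1527, 0.0307]
tool_rot: [[0.001, 1.0, -0.005], [1.0, -0.001, 0.001], [0.001, -0.005, -1.0]]
contact_force: [-0.6, 0.5, 0.8]
width: 0.35
```

Emit:
jog_arm:
  commands:
    - {"fingers": -1,"dx": 0,"dy": 0,"dz": 0,"yaw": 0}
    - {"fingers": -1,"dx": 0,"dy": 0,"dz": 0,"yaw": 0}
    - {"fingers": -1,"dx": 0,"dy": 0,"dz": 0,"yaw": 0}
    - {"fingers": -1,"dx": 0,"dy": 0,"dz": 0,"yaw": 0}
    - {"fingers": -1,"dx": 0,"dy": 0,"dz": 0,"yaw": 0}

```text
clock: 5.4
tcp_pos: [0.6026, -0.153, 0.034]
tool_rot: [[0.001, 1.0, -0.004], [1.0, -0.001, -0.001], [-0.001, -0.004, -1.0]]
contact_force: [-6.5, 0.6, 6.3]
width: 0.113
```

Gripped: the opening reads about 10 mm. Now I pull the drawer out.

Emit:
jog_arm:
  commands:
    - {"fingers": -1,"dx": 0,"dy": -0.5,"dz": 0,"yaw": 0}
    - {"fingers": -1,"dx": 0,"dy": -1,"dz": 0,"yaw": 0}
    - {"fingers": -1,"dx": 0,"dy": -1.2,"dz": 0,"yaw": 0}
    - {"fingers": -1,"dx": 0,"dy": -1.2,"dz": 0,"yaw": 0}
    - {"fingers": -1,"dx": -0.1,"dy": -1.2,"dz": 0,"yaw": 0}
    - {"fingers": -1,"dx": 0,"dy": -1.2,"dz": 0,"yaw": 0}
    - {"fingers": -1,"dx": 0,"dy": -1.2,"dz": 0,"yaw": 0}
    - {"fingers": -1,"dx": 0,"dy": -1.2,"dz": 0,"yaw": 0}
    - {"fingers": -1,"dx": -0.1,"dy": -1.2,"dz": 0,"yaw": 0}
    - {"fingers": -1,"dx": 0,"dy": -1.2,"dz": 0,"yaw": 0}
    - {"fingers": -1,"dx": 0,"dy": -1.2,"dz": 0,"yaw": 0}
    - {"fingers": -1,"dx": 0,"dy": -1.2,"dz": 0,"yaw": 0}
    - {"fingers": -1,"dx": -0.1,"dy": -1.2,"dz": 0,"yaw": 0}
    - {"fingers": -1,"dx": 0,"dy": -1.2,"dz": 0,"yaw": 0}
    - {"fingers": -1,"dx": 0,"dy": -0.8,"dz": 0,"yaw": 0}
    - {"fingers": -1,"dx": 0,"dy": -0.4,"dz": 0,"yaw": 0}
    - {"fingers": -1,"dx": 0,"dy": 0,"dz": 0,"yaw": 0}

```text
clock: 6.82
tcp_pos: [0.4328, -0.1541, 0.0339]
tool_rot: [[-0.001, 1.0, 0.0], [1.0, 0.001, 0.001], [0.001, 0.0, -1.0]]
contact_force: [-1.4, 5.4, 3.4]
width: 0.112
```

Emit:
jog_arm:
  commands:
    - {"fingers": -0.3,"dx": 0,"dy": 0,"dz": 0,"yaw": 0}
    - {"fingers": -0.3,"dx": 0,"dy": 0,"dz": 0,"yaw": 0}
    - {"fingers": -0.3,"dx": 0,"dy": 0,"dz": -2,"yaw": 0}
    - {"fingers": -0.3,"dx": 0,"dy": 0,"dz": -3.5,"yaw": 0}
    - {"fingers": -0.3,"dx": 0,"dy": 0,"dz": -3.5,"yaw": 0}
    - {"fingers": -0.3,"dx": 0,"dy": 0,"dz": -3.5,"yaw": 0}
    - {"fingers": 0,"dx": 0,"dy": 0,"dz": -3.5,"yaw": 7}
    - {"fingers": 0,"dx": 0,"dy": 0,"dz": -2,"yaw": 7}
    - {"fingers": 0,"dx": 0,"dy": 0,"dz": 0,"yaw": 7}
    - {"fingers": 0,"dx": 0,"dy": 0,"dz": 0,"yaw": 7}
    - {"fingers": 0,"dx": 0,"dy": 0,"dz": 0,"yaw": 7}
    - {"fingers": 0,"dx": 0,"dy": 0,"dz": 0,"yaw": 7}
    - {"fingers": 0,"dx": 0,"dy": 0,"dz": 0,"yaw": 7}
    - {"fingers": 0,"dx": 0,"dy": 0,"dz": 0,"yaw": 7}
    - {"fingers": 0,"dx": 0,"dy": 0,"dz": 0,"yaw": 7}
    - {"fingers": 0,"dx": 0,"dy": 0,"dz": 0,"yaw": 7}
    - {"fingers": 0,"dx": 0,"dy": 0,"dz": 0,"yaw": 7}
    - {"fingers": 0,"dx": 0,"dy": 0,"dz": 0,"yaw": 7}
    - {"fingers": 0,"dx": 0,"dy": 0,"dz": 0,"yaw": 6.5}
    - {"fingers": 0,"dx": 0,"dy": 0,"dz": 0,"yaw": 0}

```text
clock: 8.48
tcp_pos: [0.4337, -0.156, 0.2133]
tool_rot: [[1.0, -0.014, 0.0], [-0.014, -1.0, -0.0], [0.0, 0.0, -1.0]]
contact_force: [-0.1, -0.6, -0.1]
width: 0.495
```

```bash
python3 - <<'E'
from h import *
c=grab('wrist','w4'); s=sense(); print(s['clock'],s['tcp_pos'],s['tool_rot'].round(3),s['width'],s['joints'].round(2))
E
```

```text
8.5333 [ 0.43372335 -0.15589749  0.21332361] [[ 1.    -0.007  0.   ]
 [-0.007 -1.    -0.   ]
 [ 0.     0.    -1.   ]] 0.5020713650375346 [ 0.55  0.13 -0.37  2.01  0.05  1.01 -1.42]
```

View pics/w4.png

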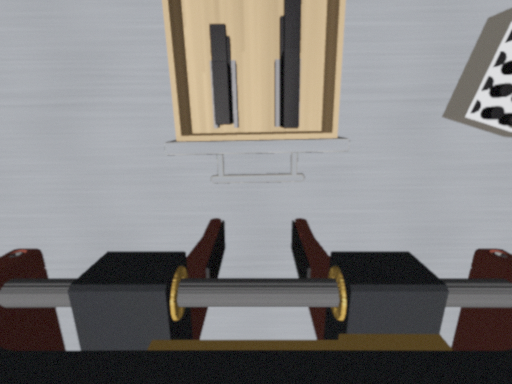

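The drawer is open. The short fork is in the left (+y) slot, pixels (212–229, 25–124), and the long fork is on the right. I'll use its known length and thickness to get its height.

```bash
python3 - <<'E'
from h import *
c=load('w4'); g=cv2.cvtColor(c['img'],cv2.COLOR_RGB2GRAY)
m=(g<60).astype(np.uint8); 
for r in (30,45,60,62,66,80,100,115,120,123,126):
    x=np.where(m[r,195:245])[0]+195; y=np.where(m[r,270:310])[0]+270
    print(r,x.min() if len(x) else 0,x.max() if len(x) else 0, y.min() if len(y) else 0,y.max() if len(y) else 0)
col=np.where(m[:140,220])[0]; print('col220',col.min(),col.max(), g[20:30,218], g[112:130,221], g[60:70,220])
for z in(.05,.06,.07,.08,.09):
    a=at(c,(219,25.),z);b=at(c,(222,124.),z); print(z,a.round(4),b.round(4),'len',np.linalg.norm(a-b).round(4),'rail-wall inner width',(at(c,(188,125),z)-at(c,(329,125),z))[1].round(4), 'front top width',(at(c,(176,138),z)-at(c,(338,136),z))[1].round(4))
big=cv2.resize(c['img'][0:200,150:360,::-1],None,fx=3,fy=3,interpolation=cv2.INTER_CUBIC); cv2.imwrite('pics/c5.png',big)
E
```

```text
30 211 224 282 298
45 225 228 283 298
60 226 228 281 298
62 226 228 281 297
66 226 229 281 297
80 227 230 281 297
100 228 231 281 297
115 229 231 281 297
120 229 232 281 297
123 0 0 281 297
126 0 0 283 294
col220 27 32 [178 178 174 145  95  60  57  56  59  56] [ 76  76  76  77  76  74  72  77  76  79  73  76 105 155 180 186 189 186] [62 60 65 66 70 67 66 66 71 71]
0.05 [ 0.6108 -0.1133  0.05  ] [ 0.4998 -0.111   0.05  ] len 0.111 rail-wall inner width 0.1797 front top width 0.209
0.06 [ 0.6079 -0.1145  0.06  ] [ 0.5001 -0.1123  0.06  ] len 0.1079 rail-wall inner width 0.1746 front top width 0.2031
0.07 [ 0.6049 -0.1157  0.07  ] [ 0.5003 -0.1136  0.07  ] len 0.1047 rail-wall inner width 0.1695 front top width 0.1971
0.08 [ 0.602 -0.117  0.08 ] [ 0.5005 -0.1149  0.08  ] len 0.1015 rail-wall inner width 0.1643 front top width 0.1911
0.09 [ 0.599  -0.1182  0.09  ] [ 0.5007 -0.1162  0.09  ] len 0.0983 rail-wall inner width 0.1592 front top width 0.1852
```

View pics/c5.png

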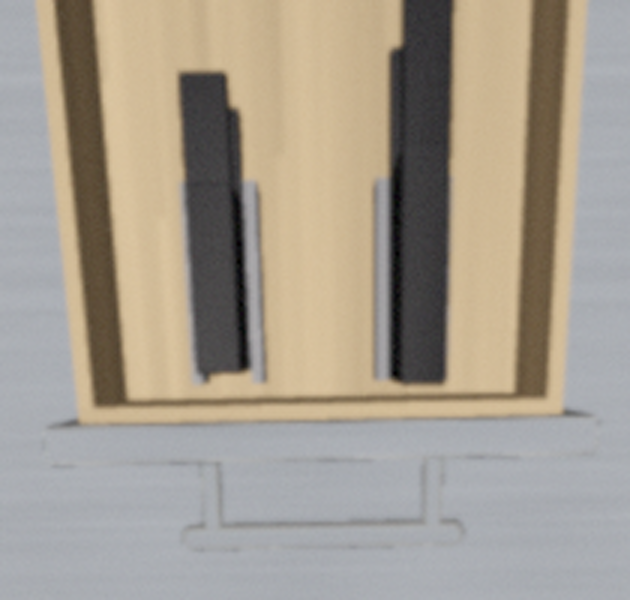

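The fork's top edge is at z≈0.067, so the drawer floor is at about 0.015. Its solid part spans x 0.500–0.570 at y≈−0.1145. I'll grasp it at x≈0.53.

Emit:
jog_arm:
  commands:
    - {"fingers": 0,"dx": 3.2,"dy": -1.4,"dz": 0,"yaw": 0}
    - {"fingers": 0,"dx": 3.2,"dy": -1.4,"dz": 0,"yaw": 0}
    - {"fingers": 0,"dx": 3.2,"dy": -1.3,"dz": 0,"yaw": 0}
    - {"fingers": 0,"dx": 0,"dy": 0,"dz": 2.5,"yaw": 0}
    - {"fingers": 0,"dx": 0,"dy": 0,"dz": 3,"yaw": 0}
    - {"fingers": 0,"dx": 0,"dy": 0,"dz": 3,"yaw": 0}
    - {"fingers": 0,"dx": 0,"dy": 0,"dz": 2.5,"yaw": 0}
    - {"fingers": 0,"dx": 0,"dy": 0,"dz": 2,"yaw": 0}
    - {"fingers": 0,"dx": 0,"dy": 0,"dz": 2,"yaw": 0}
    - {"fingers": 0,"dx": 0,"dy": 0,"dz": 1.5,"yaw": 0}
    - {"fingers": 0,"dx": 0,"dy": 0,"dz": 0,"yaw": 0}
    - {"fingers": 0,"dx": 0,"dy": 0,"dz": 0,"yaw": 0}

```text
clock: 9.53
tcp_pos: [0.5298, -0.1155, 0.0479]
tool_rot: [[1.0, -0.007, -0.002], [-0.007, -1.0, 0.0], [-0.002, -0.0, -1.0]]
contact_force: [0.7, -0.3, 0.4]
width: 0.499
```

Emit:
jog_arm:
  commands:
    - {"fingers": -1,"dx": 0,"dy": 0,"dz": 0,"yaw": 0}
    - {"fingers": -1,"dx": 0,"dy": 0,"dz": 0,"yaw": 0}
    - {"fingers": -1,"dx": 0,"dy": 0,"dz": 0,"yaw": 0}
    - {"fingers": -1,"dx": 0,"dy": 0,"dz": 0,"yaw": 0}
    - {"fingers": -1,"dx": 0,"dy": 0,"dz": 0,"yaw": 0}
    - {"fingers": -1,"dx": 0,"dy": 0,"dz": 0,"yaw": 0}
  force: 25

```text
clock: 10.03
tcp_pos: [0.5309, -0.1154, 0.049]
tool_rot: [[1.0, -0.009, 0.001], [-0.009, -1.0, -0.0], [0.001, 0.0, -1.0]]
contact_force: [-0.1, 0.3, 4.6]
width: 0.185
```

Emit:
jog_arm:
  commands:
    - {"fingers": -1,"dx": 0,"dy": 0,"dz": -1,"yaw": 0}
    - {"fingers": -1,"dx": 0,"dy": 0,"dz": -2,"yaw": 0}
    - {"fingers": -1,"dx": 0,"dy": 0,"dz": -3,"yaw": 0}
    - {"fingers": -1,"dx": 0,"dy": 0,"dz": -3,"yaw": 0}
    - {"fingers": -1,"dx": 0,"dy": 0,"dz": -2,"yaw": 0}
    - {"fingers": -1,"dx": 0,"dy": -1,"dz": 0,"yaw": 0}
    - {"fingers": -1,"dx": -0.3,"dy": -2,"dz": 0,"yaw": 0}
    - {"fingers": -1,"dx": -0.3,"dy": -3,"dz": 0,"yaw": 0}
    - {"fingers": -1,"dx": -0.3,"dy": -3,"dz": 0,"yaw": 0}
    - {"fingers": -1,"dx": -0.3,"dy": -3,"dz": 0,"yaw": 0}
    - {"fingers": -1,"dx": -0.3,"dy": -3,"dz": 0,"yaw": 0}
    - {"fingers": -1,"dx": -0.3,"dy": -3,"dz": 0,"yaw": 0}
    - {"fingers": -1,"dx": -0.3,"dy": -3,"dz": 0,"yaw": 0}
    - {"fingers": -1,"dx": -0.3,"dy": -3,"dz": 0,"yaw": 0}
    - {"fingers": -1,"dx": -0.3,"dy": -3,"dz": 0,"yaw": 0}
    - {"fingers": -1,"dx": -0.3,"dy": -2.5,"dz": 0,"yaw": 0}
    - {"fingers": -1,"dx": 0,"dy": -1.5,"dz": 0,"yaw": 0}
    - {"fingers": -1,"dx": 0,"dy": -1,"dz": 0,"yaw": 0}
    - {"fingers": -1,"dx": 0,"dy": 0,"dz": 0,"yaw": 0}
    - {"fingers": -1,"dx": 0,"dy": 0,"dz": 0,"yaw": 0}

```text
clock: 11.7
tcp_pos: [0.5028, 0.2043, 0.1577]
tool_rot: [[1.0, -0.009, -0.001], [-0.009, -1.0, -0.001], [-0.001, 0.001, -1.0]]
contact_force: [0.5, -0.2, -1.6]
width: 0.185
```

```bash
python3 - <<'E'
from h import *
c=grab('wrist','w5'); s=sense(); print(s['clock'],s['tcp_pos'],s['tool_rot'].round(3),s['width'],s['joints'].round(2),s['contact_force'])
E
```

```text
11.75 [0.50305814 0.20333543 0.15771475] [[ 1.    -0.01  -0.001]
 [-0.01  -1.    -0.001]
 [-0.001  0.001 -1.   ]] 0.1843292694941382 [-0.07  0.35 -0.52  1.89  0.21  0.96 -2.27] [ 0.08259409 -0.46700651 -2.214947  ]
```

View pics/w5.png

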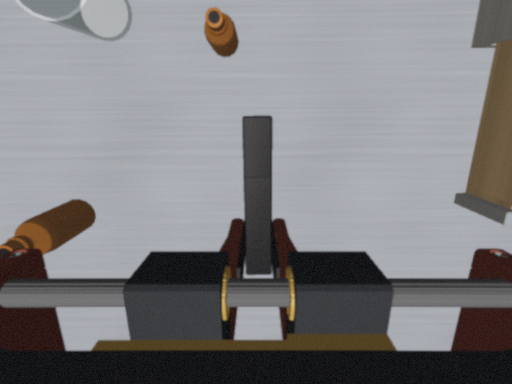

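The fork hangs straight in the grip, pixels (245–272, 117–272). The small bottle is ahead at (222,35), with its foot near (225,42). I'll measure the foot here and in the scene view.

```bash
python3 - <<'E'
from h import *
def mask(c,x0,x1,y0,y1):
    hsv=cv2.cvtColor(c['img'],cv2.COLOR_RGB2HSV); m=cv2.inRange(hsv,(3,120,30),(20,255,255)); z=np.zeros_like(m); z[y0:y1,x0:x1]=m[y0:y1,x0:x1]; return z
def foot(f,box,r=.016,h=.05):
    # tangent rays of body silhouette against cylinder: midline bearing + lowest point
    c=load(f); m=mask(c,*box); pts=np.argwhere(m)[:,::-1].astype(float)
    o,_=ray(c,(256,192)); G=np.array([at(c,p,0) for p in pts])[:,:2]; C=o[:2]
    v=G-C; R=np.linalg.norm(v,axis=1); near=R.min()
    # foot circle near point is nearest ground point; bearing from points near it
    k=R<np.quantile(R,.5); ang=np.arctan2(v[k,1],v[k,0]); lo,hi=ang.min(),ang.max(); a=(lo+hi)/2
    dh=.016/np.sin((hi-lo)/2)
    return (C+(near+r)*np.array([np.cos(a),np.sin(a)])).round(4), 'D from width',dh.round(3),(near+r).round(3)
print(foot('w5',(195,245,0,60)))
print(foot('s0',(318,338,168,198)))
print(foot('t0',(160,182,165,186)))
# stand foot black in top image
b=load('t0'); g=cv2.cvtColor(b['img'],cv2.COLOR_RGB2GRAY)
for uv in((159,134),(184,131),(187,157),(160,160)): print('stand',at(b,uv,.018).round(3))
print('post top',at(b,(155,128),.218).round(3),'nozzle',at(b,(162,168),.14).round(3))
E
```

```text
(array([0.6627, 0.2427]), 'D from width', np.float64(0.103), np.float64(0.094))
(array([0.6522, 0.2482]), 'D from width', np.float64(1.422), np.float64(1.082))
(array([0.6689, 0.2537]), 'D from width', np.float64(0.451), np.float64(0.344))
stand [0.803 0.287 0.018]
stand [0.812 0.204 0.018]
stand [0.724 0.192 0.018]
stand [0.714 0.281 0.018]
post top [0.765 0.252 0.218] nozzle [0.665 0.246 0.14 ]
```

Emit:
jog_arm:
  commands:
    - {"fingers": -1,"dx": 0,"dy": 0,"dz": 2,"yaw": 0}
    - {"fingers": -1,"dx": 0,"dy": 0,"dz": 3,"yaw": 0}
    - {"fingers": -1,"dx": 0,"dy": 0,"dz": 3,"yaw": 0}
    - {"fingers": -1,"dx": 0,"dy": 0,"dz": 2,"yaw": 0}
    - {"fingers": -1,"dx": 0,"dy": 0,"dz": 1,"yaw": 0}
    - {"fingers": -1,"dx": 0,"dy": 0,"dz": 0.6,"yaw": 0}
    - {"fingers": -1,"dx": 0,"dy": 0,"dz": 0.4,"yaw": 0}
    - {"fingers": -1,"dx": 0,"dy": 0,"dz": 0,"yaw": 0}
    - {"fingers": -1,"dx": 0,"dy": 0,"dz": 0,"yaw": 0}

```text
clock: 12.5
tcp_pos: [0.5041, 0.205, 0.0392]
tool_rot: [[1.0, -0.009, 0.002], [-0.009, -1.0, 0.001], [0.002, -0.001, -1.0]]
contact_force: [-0.6, 0.1, -0.7]
width: 0.189
```

Emit:
jog_arm:
  commands:
    - {"fingers": -1,"dx": 0,"dy": 0,"dz": 0.2,"yaw": 0}
    - {"fingers": -1,"dx": 0,"dy": 0,"dz": 0,"yaw": 0}

```text
clock: 12.67
tcp_pos: [0.5038, 0.205, 0.0369]
tool_rot: [[1.0, -0.009, 0.001], [-0.009, -1.0, 0.0], [0.001, -0.0, -1.0]]
contact_force: [0.2, 0.9, -2.0]
width: 0.184
```

Emit:
jog_arm:
  commands:
    - {"fingers": -1,"dx": 0,"dy": 0,"dz": 0.2,"yaw": 0}
    - {"fingers": -1,"dx": 0,"dy": 0,"dz": 0,"yaw": 0}

```text
clock: 12.83
tcp_pos: [0.5033, 0.2048, 0.0343]
tool_rot: [[1.0, -0.009, 0.0], [-0.009, -1.0, -0.0], [0.0, 0.0, -1.0]]
contact_force: [0.3, -0.9, -1.4]
width: 0.187
```

Emit:
jog_arm:
  commands:
    - {"fingers": -1,"dx": 0,"dy": 0,"dz": 0.2,"yaw": 0}
    - {"fingers": -1,"dx": 0,"dy": 0,"dz": 0,"yaw": 0}

```text
clock: 13.0
tcp_pos: [0.5031, 0.2047, 0.032]
tool_rot: [[1.0, -0.009, -0.0], [-0.009, -1.0, -0.0], [-0.0, 0.0, -1.0]]
contact_force: [-0.1, 0.1, -2.1]
width: 0.187
```

Emit:
jog_arm:
  commands:
    - {"fingers": -1,"dx": 0,"dy": 0,"dz": 0.2,"yaw": 0}
    - {"fingers": -1,"dx": 0,"dy": 0,"dz": 0,"yaw": 0}

```text
clock: 13.17
tcp_pos: [0.503, 0.2047, 0.0299]
tool_rot: [[1.0, -0.009, -0.0], [-0.009, -1.0, -0.0], [-0.0, 0.0, -1.0]]
contact_force: [-0.6, -0.2, -2.2]
width: 0.187
```

Emit:
jog_arm:
  commands:
    - {"fingers": -1,"dx": 0,"dy": 0,"dz": 0.2,"yaw": 0}
    - {"fingers": -1,"dx": 0,"dy": 0,"dz": 0.2,"yaw": 0}
    - {"fingers": -1,"dx": 0,"dy": 0,"dz": 0,"yaw": 0}

```text
clock: 13.42
tcp_pos: [0.5042, 0.2064, 0.0281]
tool_rot: [[1.0, -0.008, 0.002], [-0.008, -1.0, 0.001], [0.002, -0.001, -1.0]]
contact_force: [-3.6, 1.3, 15.9]
width: 0.064
```

Emit:
jog_arm:
  commands:
    - {"fingers": -1,"dx": 0,"dy": 0,"dz": 0.2,"yaw": 0}
    - {"fingers": -1,"dx": 0,"dy": 0,"dz": 0,"yaw": 0}

```text
clock: 13.58
tcp_pos: [0.5044, 0.2085, 0.0278]
tool_rot: [[1.0, -0.007, 0.004], [-0.007, -1.0, 0.003], [0.004, -0.004, -1.0]]
contact_force: [-7.0, 1.6, 29.4]
width: 0.059
```

Emit:
jog_arm:
  commands:
    - {"fingers": -1,"dx": 0,"dy": 0,"dz": 0.2,"yaw": 0}
    - {"fingers": -1,"dx": 0,"dy": 0,"dz": 0,"yaw": 0}

```text
clock: 13.75
tcp_pos: [0.5045, 0.2093, 0.0276]
tool_rot: [[1.0, -0.007, 0.005], [-0.007, -1.0, 0.004], [0.005, -0.004, -1.0]]
contact_force: [-14.4, -1.8, 49.8]
width: 0.015
```

The fork slipped out and the fingers shut on something. I'll back off upwards and look.

Emit:
jog_arm:
  commands:
    - {"fingers": -1,"dx": 0,"dy": 0,"dz": -2,"yaw": 0}
    - {"fingers": -1,"dx": 0,"dy": 0,"dz": -3,"yaw": 0}
    - {"fingers": -1,"dx": 0,"dy": 0,"dz": -4,"yaw": 0}
    - {"fingers": -1,"dx": -3,"dy": 0,"dz": -4,"yaw": 0}
    - {"fingers": -1,"dx": -2,"dy": 0,"dz": 0,"yaw": 0}
    - {"fingers": -1,"dx": 0,"dy": 0,"dz": 0,"yaw": 0}
    - {"fingers": -1,"dx": 0,"dy": 0,"dz": 0,"yaw": 0}

```text
clock: 14.33
tcp_pos: [0.4581, 0.2052, 0.1461]
tool_rot: [[1.0, -0.008, 0.002], [-0.008, -1.0, -0.0], [0.002, 0.0, -1.0]]
contact_force: [0.5, -0.4, -1.0]
width: 0.003
```

```bash
python3 - <<'E'
from h import *
c=grab('wrist','w6'); a=grab('scene','s6'); s=sense(); print(s['clock'],s['tcp_pos'],s['tool_rot'].round(3),s['width'],s['joints'].round(2),s['contact_force'])
p=cv2.resize(a['img'][110:230,270:390,::-1],(384,384),interpolation=cv2.INTER_CUBIC)
o=np.hstack([c['img'][:,50:466,::-1],p]); cv2.imwrite('pics/c6.png',o); print(o.shape)
E
```

```text
14.4333 [0.45874775 0.20481773 0.14514661] [[ 1.   -0.01 -0.  ]
 [-0.01 -1.   -0.  ]
 [-0.    0.   -1.  ]] 0.0024267134691648724 [-0.08  0.31 -0.55  1.99  0.2   0.9  -2.31] [-0.07072545 -1.04658669  0.31079174]
(384, 800, 3)
```

View pics/c6.png

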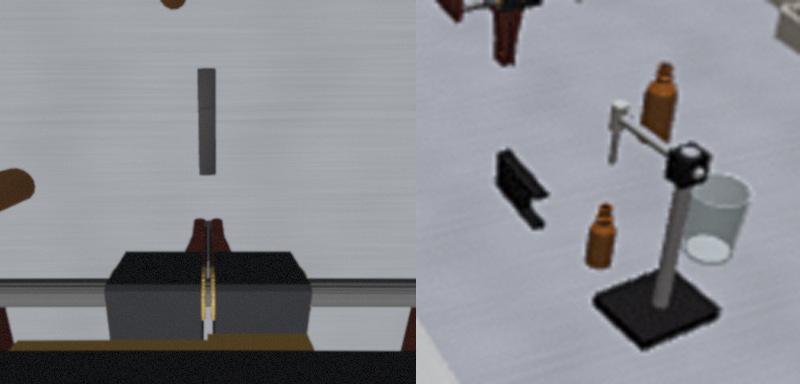

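The fork is still standing on its edge with the notch towards the bottle: wrist view (207, 70–174), scene inset (520,190). The tips rested on its top, at a true z of 0.052, while the reading was 0.028. That points to a height offset of about 2 cm, so I'll check the reported TCP against the fixed cameras.

```bash
python3 - <<'E'
from h import *
s=sense(); p=s['tcp_pos']; a=load('s6'); c=load('w6')
# tip seen in scene inset ~(503,65)-416 -> /3.2
tip=np.array([(504-416)/3.2+270,65/3.2+110]); print('tip seen',tip)
for dz in(-.02,0,.02,.04): print('scene proj',dz,proj(a,p+[0,0,dz])[0].round(1))
# fork in wrist: top edge (257,70)-(257,174)
for z in(.03,.04,.052,.06): print(z,at(c,(257,69),z).round(4),at(c,(257,174),z).round(4),(at(c,(257,69),z)-at(c,(257,174),z))[0].round(4),(at(c,(265.5,130),z)-at(c,(248,130),z)).round(4))
# fork in scene: near top corner & bottom
for uv in((500,152),(546,225)): q=((uv[0]-416)/3.2+270,uv[1]/3.2+110); print('scene',at(a,q,.052 if uv[1]<200 else 0).round(4))
E
```

```text
tip seen [297.5    130.3125]
scene proj -0.02 [296.  139.3]
scene proj 0 [296.3 134.8]
scene proj 0.02 [296.7 130.3]
scene proj 0.04 [297.  125.7]
0.03 [0.5805 0.2053 0.03  ] [0.4687 0.2065 0.03  ] 0.1118 [-0.0002 -0.0194  0.    ]
0.04 [0.5789 0.2053 0.04  ] [0.4708 0.2064 0.04  ] 0.1081 [-0.0002 -0.0188  0.    ]
0.052 [0.577  0.2053 0.052 ] [0.4733 0.2064 0.052 ] 0.1037 [-0.0002 -0.018   0.    ]
0.06 [0.5757 0.2053 0.06  ] [0.4749 0.2063 0.06  ] 0.1008 [-0.0002 -0.0175  0.    ]
scene [0.4784 0.2014 0.052 ]
scene [0.5764 0.2199 0.    ]
```

Both the contact and the scene view say the true tips sit about 20 mm above the reported z. From here I use true z = reported + 0.022. Next I straddle the fork with the fingers open and push it over towards +y.

Emit:
jog_arm:
  commands:
    - {"fingers": 1,"dx": 2,"dy": 0,"dz": 0,"yaw": 0}
    - {"fingers": 1,"dx": 2,"dy": 0,"dz": 0,"yaw": 0}
    - {"fingers": 1,"dx": 1.6,"dy": 0,"dz": 0,"yaw": 0}
    - {"fingers": 1,"dx": 0,"dy": 0,"dz": 2,"yaw": 0}
    - {"fingers": 1,"dx": 0,"dy": 0,"dz": 2,"yaw": 0}
    - {"fingers": 1,"dx": 0,"dy": 0,"dz": 2,"yaw": 0}
    - {"fingers": 1,"dx": 0,"dy": 0,"dz": 2,"yaw": 0}
    - {"fingers": 1,"dx": 0,"dy": 0,"dz": 2,"yaw": 0}
    - {"fingers": 1,"dx": 0,"dy": 0,"dz": 2,"yaw": 0}
    - {"fingers": 1,"dx": 0,"dy": 0,"dz": 0.7,"yaw": 0}
    - {"fingers": 1,"dx": 0,"dy": 0,"dz": 0,"yaw": 0}
    - {"fingers": 1,"dx": 0,"dy": 0,"dz": 0,"yaw": 0}

```text
clock: 15.43
tcp_pos: [0.5144, 0.2047, 0.0182]
tool_rot: [[1.0, -0.009, -0.001], [-0.009, -1.0, -0.0], [-0.001, 0.0, -1.0]]
contact_force: [-1.0, -0.4, 0.2]
width: 0.882
```

Emit:
jog_arm:
  commands:
    - {"fingers": 1,"dx": 0,"dy": -1,"dz": 0,"yaw": 0}
    - {"fingers": 1,"dx": 0,"dy": -1,"dz": 0,"yaw": 0}
    - {"fingers": 1,"dx": 0,"dy": -0.8,"dz": 0,"yaw": 0}
    - {"fingers": 1,"dx": 0,"dy": -0.4,"dz": 0,"yaw": 0}
    - {"fingers": 1,"dx": 0,"dy": -0.4,"dz": 0,"yaw": 0}
    - {"fingers": 1,"dx": 0,"dy": -0.4,"dz": 0,"yaw": 0}
    - {"fingers": 1,"dx": 0,"dy": -0.4,"dz": 0,"yaw": 0}
    - {"fingers": 1,"dx": 0,"dy": -0.4,"dz": 0,"yaw": 0}
    - {"fingers": 1,"dx": 0,"dy": -0.4,"dz": 0,"yaw": 0}
    - {"fingers": 1,"dx": 0,"dy": 0,"dz": 0,"yaw": 0}
    - {"fingers": 1,"dx": 0,"dy": 0,"dz": 0,"yaw": 0}
    - {"fingers": 1,"dx": 0,"dy": 0,"dz": 0,"yaw": 0}

```text
clock: 16.43
tcp_pos: [0.5147, 0.2564, 0.0185]
tool_rot: [[1.0, -0.009, -0.0], [-0.009, -1.0, -0.0], [-0.0, 0.0, -1.0]]
contact_force: [0.3, 0.3, 0.1]
width: 0.996
```

Emit:
jog_arm:
  commands:
    - {"fingers": 1,"dx": 0,"dy": 0,"dz": -3,"yaw": 0}
    - {"fingers": 1,"dx": -1,"dy": 0,"dz": -4,"yaw": 0}
    - {"fingers": 1,"dx": -3,"dy": 0,"dz": -4,"yaw": 0}
    - {"fingers": 1,"dx": -2,"dy": 0,"dz": -2,"yaw": 0}
    - {"fingers": 1,"dx": -1,"dy": 0,"dz": 0,"yaw": 0}
    - {"fingers": 1,"dx": 0,"dy": 0,"dz": 0,"yaw": 0}
    - {"fingers": 1,"dx": 0,"dy": 0,"dz": 0,"yaw": 0}

```text
clock: 17.02
tcp_pos: [0.4496, 0.2564, 0.1413]
tool_rot: [[1.0, -0.009, -0.0], [-0.009, -1.0, -0.001], [-0.0, 0.001, -1.0]]
contact_force: [0.6, 0.4, -0.1]
width: 1.001
```

```bash
python3 - <<'E'
from h import *
c=grab('wrist','w7'); s=sense(); print(s['clock'],s['tcp_pos'],s['tool_rot'].round(3),s['width'],s['contact_force'])
g=cv2.cvtColor(c['img'],cv2.COLOR_RGB2GRAY); m=(g<110).astype(np.uint8); m[215:]=0
k,_,st,ce=cv2.connectedComponentsWithStats(m)
for i in range(1,k):
    if st[i,4]>300: print(st[i],ce[i].round(1))
E
```

```text
17.0667 [0.44998881 0.25632122 0.14084579] [[ 1.    -0.01  -0.001]
 [-0.01  -1.    -0.001]
 [-0.001  0.001 -1.   ]] 1.0011479332005428 [0.58481083 0.39880349 0.27208101]
[ 246   64   48   99 3279] [269.5 123.3]
[  22  162  100   53 3334] [ 74.7 189.6]
```

View pics/w7.png

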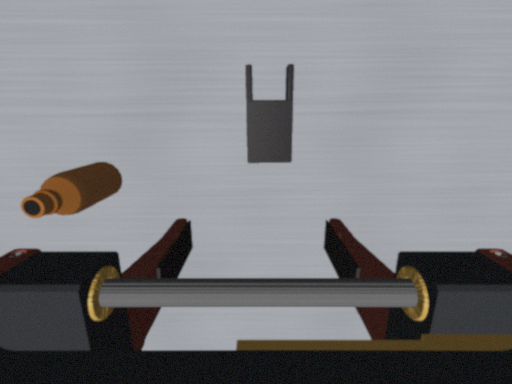

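The fork lies flat with its notch towards the bottle: tail at row 162, arm tips at row 64, columns 246 to 294. I'll compute its pose.

```bash
python3 - <<'E'
from h import *
c=load('w7')
P={n:at(c,uv,.018).round(4) for n,uv in dict(tailL=(247.5,162),tailR=(292.5,162),tipL=(246,64.5),tipR=(294,64.5),notchL=(253.5,100),notchR=(286.5,100)).items()}
for n in P: print(n,P[n])
t=(P['tailL']+P['tailR'])/2; q=(P['tipL']+P['tipR'])/2; d=q-t; print('tail',t,'tip',q,'len',np.linalg.norm(d),'yaw deg',np.degrees(np.arctan2(d[1],d[0])))
print('width tail',np.linalg.norm(P['tailL']-P['tailR']),'tip',np.linalg.norm(P['tipL']-P['tipR']))
E
```

```text
tailL [0.473  0.2687 0.018 ]
tailR [0.4725 0.2159 0.018 ]
tipL [0.5775 0.2681 0.018 ]
tipR [0.577 0.217 0.018]
notchL [0.5417 0.2606 0.018 ]
notchR [0.5413 0.2243 0.018 ]
tail [0.47275 0.2423  0.018  ] tip [0.57725 0.24255 0.018  ] len 0.10450029904263436 yaw deg 0.1370709813546415
width tail 0.05280236737117 tip 0.051102446125405786
```

Fork centreline y≈0.2424 at yaw≈0°, and the bottle is at y≈0.2427, so it is already lined up. I'll grip near the tail.

Emit:
jog_arm:
  commands:
    - {"fingers": 1,"dx": 2,"dy": 0.7,"dz": 0,"yaw": 0}
    - {"fingers": 1,"dx": 1.9,"dy": 0.7,"dz": 1,"yaw": 0}
    - {"fingers": 1,"dx": 0,"dy": 0,"dz": 3,"yaw": 0}
    - {"fingers": 1,"dx": 0,"dy": 0,"dz": 3,"yaw": 0}
    - {"fingers": 1,"dx": 0,"dy": 0,"dz": 3,"yaw": 0}
    - {"fingers": 1,"dx": 0,"dy": 0,"dz": 2,"yaw": 0}
    - {"fingers": 1,"dx": 0,"dy": 0,"dz": 1.5,"yaw": 0}
    - {"fingers": 1,"dx": 0,"dy": 0,"dz": 0.7,"yaw": 0}
    - {"fingers": 1,"dx": 0,"dy": 0,"dz": 0.5,"yaw": 0}
    - {"fingers": 1,"dx": 0,"dy": 0,"dz": 0.3,"yaw": 0}
    - {"fingers": 1,"dx": 0,"dy": 0,"dz": 0.2,"yaw": 0}
    - {"fingers": 1,"dx": 0,"dy": 0,"dz": 0,"yaw": 0}

```text
clock: 18.07
tcp_pos: [0.489, 0.243, -0.0099]
tool_rot: [[1.0, -0.009, 0.001], [-0.009, -1.0, 0.0], [0.001, -0.0, -1.0]]
contact_force: [-0.0, -0.5, 0.2]
width: 0.996
```

Emit:
jog_arm:
  commands:
    - {"fingers": 1,"dx": 0,"dy": 0,"dz": 0.3,"yaw": 0}
    - {"fingers": 1,"dx": 0,"dy": 0,"dz": 0.2,"yaw": 0}
    - {"fingers": 1,"dx": 0,"dy": 0,"dz": 0,"yaw": 0}

```text
clock: 18.32
tcp_pos: [0.4887, 0.2429, -0.015]
tool_rot: [[1.0, -0.009, 0.0], [-0.009, -1.0, 0.0], [0.0, -0.0, -1.0]]
contact_force: [-0.1, 0.3, 0.7]
width: 1.0
```

Emit:
jog_arm:
  commands:
    - {"fingers": -1,"dx": 0,"dy": 0,"dz": 0,"yaw": 0}
    - {"fingers": -1,"dx": 0,"dy": 0,"dz": 0,"yaw": 0}
    - {"fingers": -1,"dx": 0,"dy": 0,"dz": 0,"yaw": 0}
    - {"fingers": -1,"dx": 0,"dy": 0,"dz": 0,"yaw": 0}
    - {"fingers": -1,"dx": 0,"dy": 0,"dz": 0,"yaw": 0}
    - {"fingers": -1,"dx": 0,"dy": 0,"dz": 0,"yaw": 0}
  force: 12

```text
clock: 18.82
tcp_pos: [0.4886, 0.2429, -0.015]
tool_rot: [[1.0, -0.009, 0.0], [-0.009, -1.0, 0.0], [0.0, -0.0, -1.0]]
contact_force: [-0.1, 0.0, 0.9]
width: 0.59
```

The grip reads 52 mm, which matches the fork's width. I slide 4 cm, then take a close look before entering the bottle's foot.

Emit:
jog_arm:
  commands:
    - {"fingers": -1,"dx": 0.5,"dy": 0,"dz": 0,"yaw": 0}
    - {"fingers": -1,"dx": 0.8,"dy": 0,"dz": 0,"yaw": 0}
    - {"fingers": -1,"dx": 1,"dy": 0,"dz": 0,"yaw": 0}
    - {"fingers": -1,"dx": 1,"dy": 0,"dz": 0,"yaw": 0}
    - {"fingers": -1,"dx": 0.7,"dy": 0,"dz": 0,"yaw": 0}
    - {"fingers": -1,"dx": 0,"dy": 0,"dz": 0,"yaw": 0}

```text
clock: 19.32
tcp_pos: [0.5315, 0.2422, -0.015]
tool_rot: [[1.0, -0.011, 0.002], [-0.011, -1.0, 0.001], [0.002, -0.001, -1.0]]
contact_force: [1.5, -1.1, 1.3]
width: 0.59
```

```bash
python3 - <<'E'
from h import *
c=grab('wrist','w8'); s=sense(); print(s['clock'],s['tcp_pos'],s['width'],s['contact_force'])
E
```

```text
19.3667 [ 0.53073565  0.24231236 -0.01499944] 0.5959001579526629 [1.5017916  0.80989851 1.94830198]
```

View pics/w8.png

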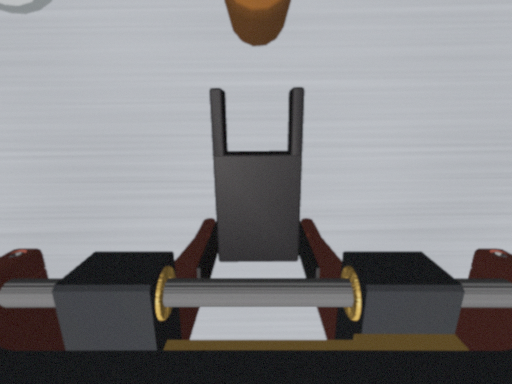

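The bottle's foot (nearest point 258,45) is in line with the notch centre (column 257.5, bottom at row 153).

```bash
python3 - <<'E'
from h import *
c=load('w8')
f=at(c,(258,45.5),0); n=at(c,(257.5,152.5),.018); print('foot near',f,'notch bottom',n,'travel',f[0]-n[0], 'dy',f[1]-n[1])
print('tips',at(c,(217,89),.018),at(c,(297,88.5),.018),'notch sides',at(c,(224.5,120),.018),at(c,(289.5,120),.018))
hsv=cv2.cvtColor(c['img'],cv2.COLOR_RGB2HSV); m=cv2.inRange(hsv,(3,120,30),(20,255,255))
for r in(5,15,25,32,38,42,44,46):
    x=np.where(m[r,200:320])[0]+200; print(r,x.min() if len(x) else 0,x.max() if len(x) else 0)
E
```

```text
foot near [0.64527941 0.2411973  0.        ] notch bottom [0.58567243 0.24222198 0.018     ] travel 0.05960698114939966 dy -0.001024682016974754
tips [0.62019981 0.26371137 0.018     ] [0.61990669 0.22040551 0.018     ] notch sides [0.6039726  0.26040641 0.018     ] [0.60351771 0.22413444 0.018     ]
5 228 287
15 230 284
25 233 282
32 237 277
38 241 272
42 248 266
44 253 255
46 0 0
```

About 59 mm of travel would make contact. I slide 52 mm, then check the remaining gap.

Emit:
jog_arm:
  commands:
    - {"fingers": -1,"dx": 0.4,"dy": 0,"dz": 0,"yaw": 0}
    - {"fingers": -1,"dx": 0.6,"dy": 0,"dz": 0,"yaw": 0}
    - {"fingers": -1,"dx": 0.6,"dy": 0,"dz": 0,"yaw": 0}
    - {"fingers": -1,"dx": 0.6,"dy": 0,"dz": 0,"yaw": 0}
    - {"fingers": -1,"dx": 0.6,"dy": 0,"dz": 0,"yaw": 0}
    - {"fingers": -1,"dx": 0.6,"dy": 0,"dz": 0,"yaw": 0}
    - {"fingers": -1,"dx": 0.6,"dy": 0,"dz": 0,"yaw": 0}
    - {"fingers": -1,"dx": 0.5,"dy": 0,"dz": 0,"yaw": 0}
    - {"fingers": -1,"dx": 0.4,"dy": 0,"dz": 0,"yaw": 0}
    - {"fingers": -1,"dx": 0.3,"dy": 0,"dz": 0,"yaw": 0}
    - {"fingers": -1,"dx": 0,"dy": 0,"dz": 0,"yaw": 0}
    - {"fingers": -1,"dx": 0,"dy": 0,"dz": 0,"yaw": 0}

```text
clock: 20.37
tcp_pos: [0.5818, 0.242, -0.015]
tool_rot: [[1.0, -0.01, 0.002], [-0.01, -1.0, 0.0], [0.002, -0.0, -1.0]]
contact_force: [0.5, 1.2, 2.0]
width: 0.591
```

```bash
python3 - <<'E'
from h import *
c=grab('wrist','w9'); a=grab('scene','s9'); s=sense(); print(s['clock'],s['tcp_pos'],s['width'],s['contact_force'])
p=cv2.resize(a['img'][150:220,295:365,::-1],(384,384),interpolation=cv2.INTER_CUBIC)
cv2.imwrite('pics/c9.png',np.hstack([c['img'][:,50:466,::-1],p]))
E
```

```text
20.4667 [ 0.58168156  0.24203514 -0.01498234] 0.5890905808870036 [1.97667737 0.91221265 0.39644319]
```

View pics/c9.png

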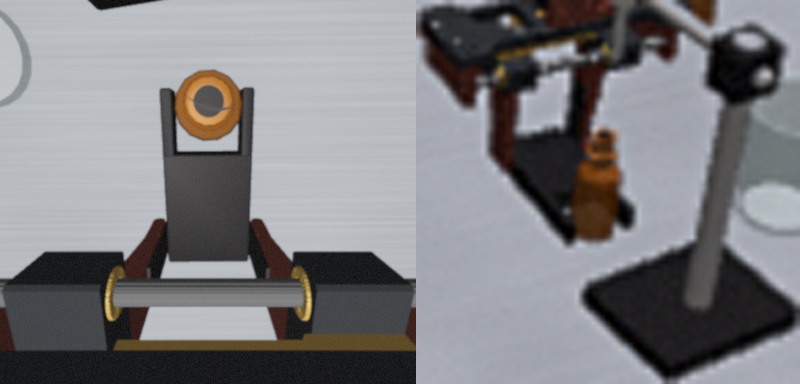

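```bash
python3 - <<'E'
from h import *
c=load('w9')
print('cam',ray(c,(256,192))[0],'notch bottom',at(c,(257.5,152.5),.018))
hsv=cv2.cvtColor(c['img'],cv2.COLOR_RGB2HSV); m=cv2.inRange(hsv,(3,100,30),(25,255,255)); m[200:]=0
r,cc=np.where(m[:,215:305]); print('rows',r.min(),r.max(),'cols',cc.min()+215,cc.max()+215)
for z in(.0,.018,.045,.05,.055,.06): print(z,'near',at(c,(258,r.max()+.5),z)[0].round(4),'far',at(c,(258,r.min()-.5),z)[0].round(4),'diam y',(at(c,(cc.min()+214.5,105),z)-at(c,(cc.max()+215.5,105),z))[1].round(4),'cy',at(c,((cc.min()+cc.max())/2+215,105),z)[1].round(4))
E
```

```text
cam [0.65537526 0.24169915 0.17200446] notch bottom [0.63597564 0.24214698 0.018     ]
rows 71 139 cols 223 292
0.0 near 0.6419 far 0.6822 diam y 0.043 cy 0.2419
0.018 near 0.6433 far 0.6794 diam y 0.0385 cy 0.2419
0.045 near 0.6455 far 0.6752 diam y 0.0317 cy 0.2418
0.05 near 0.6458 far 0.6744 diam y 0.0305 cy 0.2418
0.055 near 0.6462 far 0.6736 diam y 0.0292 cy 0.2418
0.06 near 0.6466 far 0.6729 diam y 0.028 cy 0.2418
```

The gap between notch bottom and bottle is about 9 mm. I move 8 mm gently, then check again.

Emit:
jog_arm:
  commands:
    - {"fingers": -1,"dx": 0.2,"dy": 0,"dz": 0,"yaw": 0}
    - {"fingers": -1,"dx": 0.2,"dy": 0,"dz": 0,"yaw": 0}
    - {"fingers": -1,"dx": 0.2,"dy": 0,"dz": 0,"yaw": 0}
    - {"fingers": -1,"dx": 0.1,"dy": 0,"dz": 0,"yaw": 0}
    - {"fingers": -1,"dx": 0.1,"dy": 0,"dz": 0,"yaw": 0}
    - {"fingers": -1,"dx": 0,"dy": 0,"dz": 0,"yaw": 0}
    - {"fingers": -1,"dx": 0,"dy": 0,"dz": 0,"yaw": 0}
    - {"fingers": -1,"dx": 0,"dy": 0,"dz": 0,"yaw": 0}

```text
clock: 21.13
tcp_pos: [0.5879, 0.2422, -0.015]
tool_rot: [[1.0, -0.009, -0.001], [-0.009, -1.0, -0.0], [-0.001, 0.0, -1.0]]
contact_force: [-3.3, 0.1, 5.7]
width: 0.59
```

```bash
python3 - <<'E'
from h import *
c=grab('wrist','w10'); s=sense(); print(s['clock'],s['tcp_pos'],s['width'],s['contact_force'])
hsv=cv2.cvtColor(c['img'],cv2.COLOR_RGB2HSV); m=cv2.inRange(hsv,(3,100,30),(25,255,255)); m[200:]=0
r,cc=np.where(m[:,215:305]); print('rows',r.min(),r.max(),'cols',cc.min()+215,cc.max()+215)
z=.045
print('near',at(c,(258,r.max()+.5),z)[0],'far',at(c,(258,r.min()-.5),z)[0],'cy',at(c,((cc.min()+cc.max())/2+215,110),z)[1])
g=cv2.cvtColor(c['img'],cv2.COLOR_RGB2GRAY)[130:165,250:266].mean(1).round(); print(g); print('notch',at(c,(257.5,152.5),.018))
E
```

```text
21.1833 [ 0.58783705  0.24224155 -0.01502373] 0.5899583715490789 [-1.89766747  0.01570651  5.30844028]
rows 86 154 cols 224 292
near 0.6447014231242123 far 0.6753065225976721 cy 0.24189280051111986
[ 85.  84.  84.  88.  95. 110. 134. 157. 165. 163. 157. 151. 143. 132.
 117. 103. 102. 105. 109. 109. 104.  91.  74.  53.  40.  48.  64.  74.
  76.  76.  76.  75.  76.  76.  75.]
notch [0.64218028 0.24237887 0.018     ]
```

The gap is now about 2.5 mm, and the nominal seat leaves 3 mm. There is a small reaction of −3 N in x, possibly from the camera mount near the nozzle. I'll release, back straight out and look.

Emit:
jog_arm:
  commands:
    - {"fingers": 0.8,"dx": 0,"dy": 0,"dz": 0,"yaw": 0}
    - {"fingers": 0.8,"dx": 0,"dy": 0,"dz": 0,"yaw": 0}
    - {"fingers": 0.8,"dx": 0,"dy": 0,"dz": 0,"yaw": 0}
    - {"fingers": 0.8,"dx": 0,"dy": 0,"dz": 0,"yaw": 0}

```text
clock: 21.52
tcp_pos: [0.5887, 0.2416, -0.0153]
tool_rot: [[1.0, -0.009, 0.0], [-0.009, -1.0, -0.0], [0.0, 0.0, -1.0]]
contact_force: [-0.4, 0.1, 0.5]
width: 0.852
```

Emit:
jog_arm:
  commands:
    - {"fingers": 0.8,"dx": -0.5,"dy": 0,"dz": 0,"yaw": 0}
    - {"fingers": 0.8,"dx": -1,"dy": 0,"dz": 0,"yaw": 0}
    - {"fingers": 0.8,"dx": -2,"dy": 0,"dz": 0,"yaw": 0}
    - {"fingers": 0.8,"dx": -2,"dy": 0,"dz": 0,"yaw": 0}
    - {"fingers": 0.8,"dx": -1,"dy": 0,"dz": 0,"yaw": 0}
    - {"fingers": 0.8,"dx": 0,"dy": 0,"dz": -2,"yaw": 0}
    - {"fingers": 0.8,"dx": 0,"dy": 0,"dz": 0,"yaw": 0}
    - {"fingers": 0.8,"dx": 0,"dy": 0,"dz": 0,"yaw": 0}

```text
clock: 22.18
tcp_pos: [0.5243, 0.2431, 0.0058]
tool_rot: [[1.0, -0.009, 0.002], [-0.009, -1.0, 0.001], [0.002, -0.001, -1.0]]
contact_force: [0.5, -1.0, -0.5]
width: 0.9
```

```bash
python3 - <<'E'
from h import *
c=grab('wrist','w11'); a=grab('scene','s11'); s=sense(); print(s['clock'],s['tcp_pos'],s['width'],s['contact_force'])
p=cv2.resize(a['img'][150:220,295:365,::-1],(384,384),interpolation=cv2.INTER_CUBIC)
cv2.imwrite('pics/c11.png',np.hstack([c['img'][:,50:466,::-1],p]))
E
```

```text
22.2833 [0.52380912 0.24237797 0.00468729] 0.8971556512472373 [ 0.55247459 -0.46279458 -0.12271489]
```

View pics/c11.png

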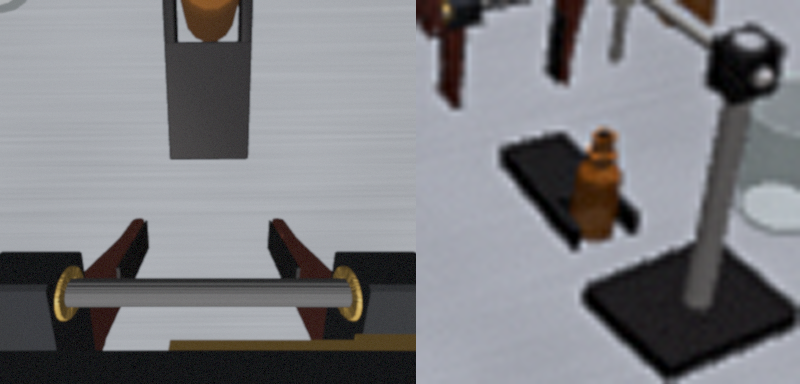

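The fork lies flat around the standing bottle. The notch bottom is at row 42 and the foot's near edge at row 41, with the fork's tail at row 158. I'll measure the gap that is left.

```bash
python3 - <<'E'
from h import *
c=load('w11'); I=c['img']
g=cv2.cvtColor(I,cv2.COLOR_RGB2GRAY); hsv=cv2.cvtColor(I,cv2.COLOR_RGB2HSV); m=cv2.inRange(hsv,(3,110,30),(25,255,255))
r,cc=np.where(m[:60,220:300]); print('bottle bottom row',r.max(), 'at',cc[r==r.max()]+220)
print('col 235',g[30:52,235],'col258',g[30:52,258],'tail',g[152:164,258])
for row in(40,41): print('foot near if visible',at(c,(258,row+.5),0))
print('notch bottom',at(c,(235,42.5),.018),'tail',at(c,(258,158),.018))
for rr in(2,20): 
  x=np.where(m[rr,220:300])[0]+220; print(rr,(x.min()+x.max())/2, 'notch sides',np.where(g[rr,205:310]<60)[0][[0,-1]]+205)
print('seat: tail+89=',at(c,(258,158),.018)[0]+.089)
E
```

```text
bottle bottom row 41 at [255 256 259]
col 235 [170 170 170 171 171 171 171 172 172 174 169 147  93  61  62  63  57  58
  60  61  61  63] col258 [58 57 60 55 57 59 56 60 59 54 56 50 47 52 60 58 57 62 61 58 56 60] tail [ 66  64  66  67  69  64  72 121 167 177 175 174]
foot near if visible [0.64596167 0.24225098 0.        ]
foot near if visible [0.64538283 0.24225684 0.        ]
notch bottom [0.64056    0.25583623 0.018     ] tail [0.57233631 0.24299199 0.018     ]
2 260.0 notch sides [213 301]
20 259.0 notch sides [214 300]
seat: tail+89= 0.6613363055111033
```

The fork's tail plus 89 mm puts the seat at x≈0.661, and the bottle axis measured 0.6605 to 0.662. That matches the nominal seat, so I retreat clear and do one last check.

Emit:
jog_arm:
  commands:
    - {"fingers": 0.8,"dx": -2,"dy": 0,"dz": -2,"yaw": 0}
    - {"fingers": 0.8,"dx": -2,"dy": 0,"dz": -3,"yaw": 0}
    - {"fingers": 0.8,"dx": -2,"dy": 0,"dz": -3,"yaw": 0}
    - {"fingers": 0.8,"dx": -1,"dy": 0,"dz": -3,"yaw": 0}
    - {"fingers": 0.8,"dx": 0,"dy": 0,"dz": -2,"yaw": 0}
    - {"fingers": 0.8,"dx": 0,"dy": 0,"dz": 0,"yaw": 0}
    - {"fingers": 0.8,"dx": 0,"dy": 0,"dz": 0,"yaw": 0}

```text
clock: 22.87
tcp_pos: [0.4544, 0.2433, 0.1354]
tool_rot: [[1.0, -0.01, 0.002], [-0.01, -1.0, 0.001], [0.002, -0.001, -1.0]]
contact_force: [0.2, -0.6, -0.8]
width: 0.901
```

```bash
python3 - <<'E'
from h import *
c=grab('wrist','w12'); a=grab('scene','s12'); s=sense(); print(s['clock'],s['tcp_pos'],s['contact_force'])
a0=load('s0')
for n,x in(('before',a0),('after',a)):
    hsv=cv2.cvtColor(x['img'],cv2.COLOR_RGB2HSV); m=cv2.inRange(hsv,(3,120,40),(20,255,255)); k,_,st,ce=cv2.connectedComponentsWithStats(m)
    print(n,[(st[i].tolist(),ce[i].round(1).tolist()) for i in range(1,k) if st[i,4]>40 and 315<ce[i][0]<355 and ce[i][1]>110])
p=cv2.resize(a['img'][110:270,80:390,::-1],(560,289),interpolation=cv2.INTER_CUBIC)
w=cv2.resize(c['img'][0:220,140:370,::-1],None,fx=1.31,fy=1.31); w=w[:289]
w=w[:, :240+60]; h=min(len(w),289); o=np.zeros((289,800,3),np.uint8); o[:,:560]=p; o[:h,560:]=w[:h,30:270]; cv2.imwrite('pics/c12.png',o)
g=cv2.cvtColor(c['img'],cv2.COLOR_RGB2GRAY); m=(g<100).astype(np.uint8); m[215:]=0
k,_,st,ce=cv2.connectedComponentsWithStats(m); print([st[i].tolist() for i in range(1,k) if st[i,4]>300])
E
```

```text
22.9667 [0.45331192 0.24246066 0.13359377] [-0.26211852  0.55145131 -0.05475163]
before [([341, 130, 10, 24, 149], [345.8, 142.0]), ([324, 174, 8, 19, 108], [327.5, 184.2])]
after [([341, 130, 10, 24, 150], [345.8, 142.0]), ([323, 174, 9, 19, 119], [327.4, 184.1])]
[[232, 0, 52, 77, 3849], [10, 167, 100, 48, 3112]]
```

View pics/c12.png

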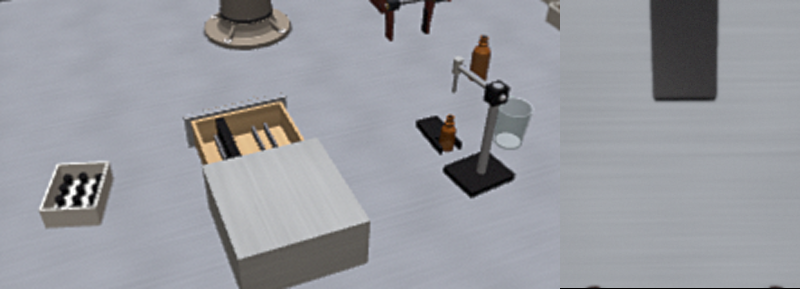

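```bash
python3 -c "
from station import manip; print(manip.finish_job())"
```

```text
the job is handed in; nothing more can be done
None
```

The small bottle was under the nozzle, so I used the short fork. I pulled the drawer out about 170 mm, stood that fork on the bench, tipped it flat and slid it in around the bottle's foot. The job was handed in at about 23 s of robot time.

**Last checks**
- **Bottles:** the scene view shows both bottles where they started, to about 0.1 pixel, with the small one still standing.
- **Fork fit:** the fork lies flat with the bottle centred in the notch. The fitted seat comes out at x≈0.661, and the bottle axis at 0.6605–0.662.
- **Remaining gap:** I measured about 2.5–3 mm (±1.5 mm) between the bottle and the bottom of the notch. That is the slack implied by the fork's given dimensions, so I did not push the bottle to close it.
- **Everything else:** the large fork is still in the drawer. The tray and beaker look untouched; I judged those by eye. The arm is clear of everything.

**What went wrong or disagreed**
- **Height reading:** the fingertips really sit about 20 mm above the reported tool height. Because of this, the first grip on the handle closed over the bar and missed.
- **Slipped grip:** for the same reason the fork's shallow grip slipped as I set it down. The closed fingertips then pressed on its top edge with about 50 N at the wrist, under the 120 N wrist limit. I took this to be the fingertips, not the gripper body, which has a 40 N limit. The fork stayed standing, and I corrected for the offset after that.
- **Short final slide:** the last slide stopped about 2 mm short of the command with a 3 N reaction, which disappeared when I released the fork.
- **Picture count:** I viewed about 14 pictures, which is over the 10 budgeted.

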